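# Make up the melting set and show its mouth to the inspection camera

### The arm

A 7-joint arm with a two-finger parallel gripper is mounted at the origin on a cart in front of the work surface, level with it; the furniture and walls round the work are solid. World frame = base frame: x ahead of the robot, y to its left, z up, the work surface at z = 0. Lengths are in m, angles in rad, forces in N, time in s.
With the tool pointing down it reaches from about 0.425 to 0.875 m from the base axis. Payload 4.7 kg.
Tool frame: the origin (TCP) lies midway between the tips of the shut fingers; the grasp point (between the pads) lies 19 mm behind it; z points along the fingers, y is the line along which they close (so a half turn about z gives the same grasp; the last joint's range is limited). The gripper opens to 87 mm and grips with 3 to 60 N. Pads are 19 mm wide; open, the fingers measure 117 mm over their backs; the gripper's body (75 mm by 190 mm) begins 51 mm behind the grasp point.
Start: joints at [-1.174, 0.321, -0.07, 1.45, 0.023, 1.371, -0.057], TCP at [0.243, 0.603, 0.223] pointing down, gripper open.
Joint ranges: [-2.86, 2.86], [-0.3, 2.09], [-1.38, 1.24], [0.06, 2.45], [-1.56, 4.7], [0.09, 2.05], [-2.69, 2.69]. Speed limits (rad/s): [2.57, 2.57, 3.14, 3.14, 3.14, 3.14, 3.14].

### API

Orientations are given as a rotation vector (axis times angle).
In Python, from bench import ctrl, get_image, calibration gives the robot as it stands.
- The arm moves only by the tool apply_moves, never from a script. Its arguments are lists of equal length, an entry for each row: "dp": the shift along the tool's x, y, z in m, a list of three; "twist": the turn, a rotation vector about the tool's x, y, z in rad, a list of three; "fingers": the closure, from 0 (fully open) to 1 (shut). In form: {"dp": [[dx, dy, dz], ...], "twist": [[ax, ay, az], ...], "fingers": [fingers, ...]}. A call has 1 to 10 rows; each row shifts and turns the commanded pose from where the row before left it, along the tool's axes as they then stand; what a row does not reach is not made up. A row lasts 1/10 s, in which the tool goes at most 50 mm and 8.59 degrees, less where a joint would pass 70% of its speed; a pose out of reach is approached as far as the arm can. A call is refused whole if a number of a shift passes 0.05 or a number of a turn 0.15, either way. A call with a gripper value outside its range is refused whole. The fingers move at their own pace and stop on an object; "newtons" is the grip in N (left out, the last holds). Time passes only in rows, so rows that do not move let the fingers close. It gives the time, the measured TCP pose, the force, the opening and the grip force at its end, in the units of the state.
- ctrl.get_state(): the state, without advancing time (a new reading comes with each control period).
- get_image(name): name is "side" or "top" or "wrist"; returns the picture (420x560x3 uint8, red, green, blue); there is no depth.
- calibration(name): a dict with "fx", "fy", "cx", "cy" (pixels), "eye" and "attitude" of the camera in the world; the wrist camera has in their place "hand_eye" (4x4, takes a point from camera to tool coordinates, whose origin is the TCP and whose axes are the flange's). Camera axes: x right, y up, looking along -z (the intrinsics and any distortion apply to the point x, -y, -z); pixel columns grow to the right and rows downward; lengths in m; the calibration is good to about 2 mm. A picture is of the moment at which its call begins: read the wrist's pose just before it. calibration takes no time and is no camera call.
- ctrl.close_job(): hands the job in; it is judged then, once.
The state is a dict: "time": time; "joint_positions": joint angles; "qd": joint speeds; "joint_torque": joint torques, N m; "position": TCP position; "tool_rot": TCP orientation; "ft_force": force on the tool from outside, world axes, zero at the start; "torque": the same for the moment, N m; "grip_width": opening from 0.0 (shut) to 1.0 (fully open); "grip_force": force on a finger pad.
Only numpy, scipy, OpenCV 4.12 (cv2) and the standard library are available. Lean on these libraries where they do the work, as an engineer would, in place of code of your own. Each camera call takes 0.05 s, during which the arm holds its last target. There are 200 camera calls.

### The job

Make up the melting set on the bench: stand the graphite crucible fully down in the steel carrier and the white ceramic liner fully down in the crucible, lowering them in, not dropping them. Then pick the set up by the carrier's handle and hold it in the air under the inspection camera, with the liner's mouth centred on the lens axis, facing the lens squarely and 13 cm in front of it, so that the rim can be checked for cracks. Finish still holding it there; do not bump the camera and leave the other things on the bench where they are.

Things in the scene. Friction and masses are not known exactly. Their poses are not given: they have to be found in the camera images.
- carrier: bare-steel carrier cup with a side handle, loose; origin at the centre of its underside, z up through its mouth. 60 mm across at the rim, 54 mm at the foot, 40 mm high; bore 49 mm across at the floor, 55 mm at the rim. The straight handle runs out level along its own -x, to 126 mm from the cup's axis. About 0.11 kg (made-up set about 0.24 kg)
- carrier_grip (a point): middle of the handle's section, 85 mm from the cup's axis along the carrier's -x and 31 mm above its underside, a good place to pinch it; axes as the carrier's. The handle is a flat bar 10 mm wide (along y) and 14 mm high (24 to 38 mm above the underside)
- carrier_floor (a point): centre of the inside floor of the carrier (4 mm above its underside); the crucible's foot rests here when fully down
- crucible: dark grey graphite crucible, loose, standing on the bench at the start; the wider and lower of the two open vessels. Origin at the centre of its underside, z up through its mouth; round, so its yaw means nothing
- crucible_mid (a point): centre of the crucible, half-way up (27 mm above its underside). 52 mm across the outside in the top 18 mm, 46 mm at the foot, 54 mm high; floor 6 mm thick; bore 34 mm across at the floor, 40 mm at the rim. Fully down in the carrier, its top 18 mm stand above the carrier's rim: hold it there, across its outside, to lower it in. About 0.08 kg
- liner: white ceramic liner, loose, standing on the bench at the start; the slimmer and taller of the two open vessels. Origin at the centre of its underside, z up through its mouth; round
- liner_mid (a point): centre of the liner, half-way up (33 mm above its underside). 37 mm across the outside in the top 18 mm, 31 mm at the foot, 66 mm high, wall 3 mm. Fully down in the crucible its foot is 6 mm above the crucible's underside and its top 18 mm stand above the crucible's rim: hold it there, across its outside, to lower it in. About 0.05 kg
- liner_rim (a point): centre of the liner's mouth, level with its rim (66 mm above its underside); z points out of the mouth. In the made-up set it lies 76 mm above the carrier's underside, on the cup's axis
- inspection_camera: bench stand of the inspection camera, fixed: grey base plate 110 x 110 x 14 mm (origin under the middle of its front edge, x towards its back), a steel post near its back edge, 0.45 m high, and a boom at about 0.38 m that carries the camera head to the stand's own -x side, out over the bench
- lens (a point): centre of the lens, in the middle of the head's lower end (a ring light 52 mm across; the head is 37 mm across and 110 mm long). z points back up the lens axis into the head. The lens looks down and out on the stand's -x side, its axis 30 degrees off vertical
- focus (a point): the point in the air at which the camera is focused: on the lens axis, 130 mm in front of the lens (about 0.215 m above the bench). z points up the lens axis to the lens: hold liner_rim here with its z along this z
- borax_cone: white borax tablet, 43 mm across, 15 mm high, loose on the bench; to be left alone
- ring_clamp: wooden ring clamp, 114 x 25 x 22 mm, loose on the bench; to be left alone
- bangle_teal: silver wire bangle with a blue-green stone, 72 x 88 x 37 mm, loose on the bench; to be left alone
Mind the look-alikes: they are no part of the job. What is shaped like the crucible but yellow is not meant.

How it is judged:
By the outcome, as a careful person would: the job done as asked, in the order asked, and still so for the second after the job is handed in, while the arm keeps its last pose, push and grip.
It also fails if it takes over 70 s, if anything falls off the work surface, if the arm or the gripper's body presses on something with over 40 N, if the wrist force passes 120 N, or if a joint passes its speed limit or range.

## Working session

There is one attempt and no reset: what is moved stays moved. The work goes in short steps, Python scripts to look and compute and a tool call to move; the robot and the scene stay as the last step left them, time stands still between calls to the robot, and variables do not carry over. Pictures are saved under pics/ and viewed, at most 10 in all, crops included, and the job is handed in when it is done.

Besides the shell and the picture viewer there is one more tool, called after "Call:" by a JSON object that holds its "fn" and its "kwargs". apply_moves: Moves the arm, as the interface text tells. Its arguments: {"type":"object","properties":{"dp":{"type":"array"},"twist":{"type":"array"},"fingers":{"type":"array"},"newtons":{"type":"number"}},"required":["dp","twist","fingers"]}

```bash
mkdir -p pics; ls
python3 - <<'E'
from bench import ctrl,get_image,calibration
import cv2
for n in("top","side"):
    c=calibration(n);print(n,c)
    cv2.imwrite(f"pics/{n}0.png",cv2.resize(get_image(n)[:,:,::-1],(800,600),interpolation=cv2.INTER_CUBIC))
print(calibration("wrist"));print(ctrl.get_state())
E
```

```text
pics
top {'fx': 440.08547699828773, 'fy': 440.08547699828773, 'cx': 277.3373641198793, 'cy': 206.21320725426716, 'eye': array([ 0.40500011, -0.0511636 ,  1.15140186]), 'attitude': array([ 0.14239664, -0.13754532, -1.5630746 ])}
side {'fx': 426.0983895336873, 'fy': 426.0983895336873, 'cx': 274.52255754940427, 'cy': 212.97917479902125, 'eye': array([0.95469157, 1.01263292, 0.70991078]), 'attitude': array([0.23913237, 1.55194138, 2.39674239])}
{'fx': 371.75019073135957, 'fy': 371.75019073135957, 'cx': 277.4036680615551, 'cy': 207.08279910032664, 'hand_eye': array([[-1.51590324e-04,  9.56163454e-01,  2.92833446e-01,
         8.04245882e-02],
       [ 9.99999910e-01,  2.61282029e-04, -3.35474032e-04,
        -8.90408123e-04],
       [-3.97280126e-04,  2.92833369e-01, -9.56163407e-01,
        -1.61181241e-01],
       [ 0.00000000e+00,  0.00000000e+00,  0.00000000e+00,
         1.00000000e+00]])}
{'time': 0.1, 'joint_positions': array([-1.17394097,  0.32174699, -0.07006841,  1.45153445,  0.02259497,
        1.37082458, -0.05686983]), 'qd': array([-0.00071177, -0.00061948,  0.00023494, -0.00263515,  0.00104473,
       -0.00072578,  0.00129379]), 'joint_torque': array([-5.70712709e-04, -4.92567408e+01, -4.05931827e-01, -3.13399565e+01,
       -6.42127614e-02,  3.94348183e-02,  5.33203502e-05]), 'position': array([0.24262827, 0.60248346, 0.22158131]), 'tool_rot': array([-5.97458882e-01, -3.08401673e+00,  2.68706527e-03]), 'ft_force': array([ 0.95934895,  0.10680749, -0.24639379]), 'torque': array([-0.00468322, -0.01214555,  0.01210053]), 'grip_force': 0.0, 'grip_width': 0.9998582247618928}
```

View pics/top0.png

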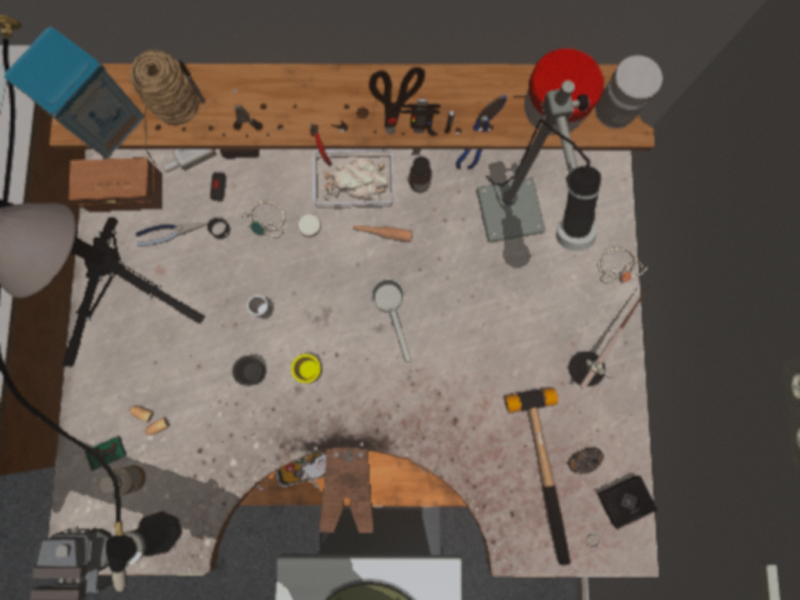

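View pics/side0.png

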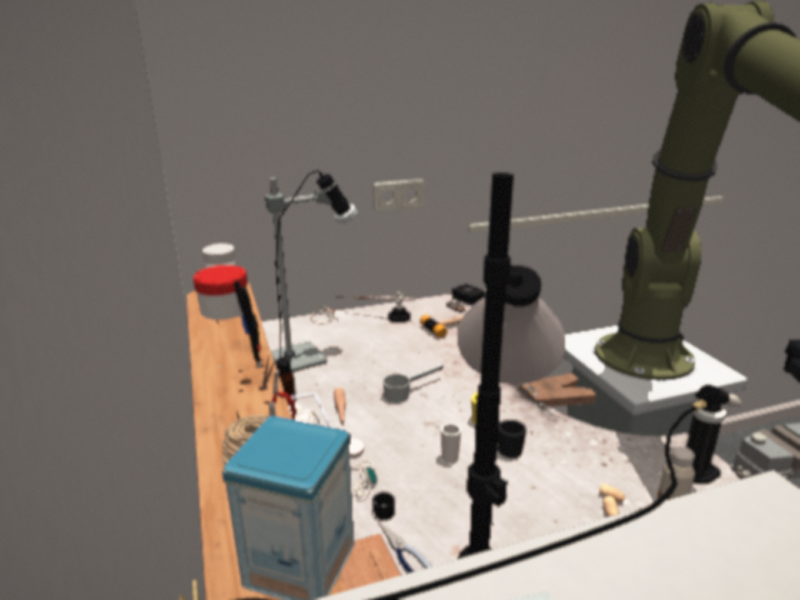

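The top view (800×600) shows the crucible at (249,370), liner at (259,306), carrier cup at (388,297) with its handle end at (407,358), stand plate at about (511,209) and lens ring at about (577,235). In the side view, the camera head's ring is at about (346,212).

```bash
cat > h.py <<'E'
from bench import ctrl,get_image,calibration
import cv2,numpy as np
from scipy.spatial.transform import Rotation as R
def cam(n,s=None):
    c=calibration(n)
    if n=="wrist":
        s=s or ctrl.get_state();H=c["hand_eye"];Q=R.from_rotvec(s["tool_rot"]).as_matrix()
        return c,Q@H[:3,:3],Q@H[:3,3]+s["position"]
    return c,R.from_rotvec(c["attitude"]).as_matrix(),np.array(c["eye"])
def ray(C,u,v):
    c,A,e=C;d=A@np.array([(u-c["cx"])/c["fx"],-(v-c["cy"])/c["fy"],-1]);return e,d/np.linalg.norm(d)
def onz(C,u,v,z):
    e,d=ray(C,u,v);return e+d*(z-e[2])/d[2]
def proj(C,p):
    c,A,e=C;q=A.T@(np.asarray(p)-e);return np.array([c["cx"]-c["fx"]*q[0]/q[2],c["cy"]+c["fy"]*q[1]/q[2]])
def tri(C1,p1,C2,p2):
    a,d=ray(C1,*p1);b,f=ray(C2,*p2);t=np.linalg.lstsq(np.c_[d,-f],b-a,rcond=None)[0]
    return (a+t[0]*d+b+t[1]*f)/2,np.linalg.norm(a+t[0]*d-b-t[1]*f)
E
python3 - <<'E'
from h import *
k=1/1.42857
T=cam("top");S=cam("side")
for n,u,v,z in[("cruc",249,369,.054),("liner",258,304,.066),("carr",388,296,.04),("hend",407,358,.031),("plate",511,209,.014)]:
    print(n,onz(T,u*k,v*k,z).round(3))
print(tri(T,(577*k,235*k),S,(346*k,212*k)))
t=get_image("top")[:,:,::-1];s=get_image("side")[:,:,::-1]
a=cv2.resize(t[100:200,320:440],(480,400),interpolation=cv2.INTER_CUBIC)  # x4, stand
b=cv2.resize(s[110:270,175:255],(200,400),interpolation=cv2.INTER_CUBIC) # x2.5
cv2.imwrite("pics/c1.png",np.hstack([a,b]))
a=cv2.resize(t[190:275,155:295],(700,425),interpolation=cv2.INTER_CUBIC) #x5
cv2.imwrite("pics/c2.png",a)
E
```

```text
cruc [0.471 0.208 0.054]
liner [0.583 0.194 0.066]
carr [ 0.603 -0.033  0.04 ]
hend [ 0.492 -0.067  0.031]
plate [ 0.774 -0.263  0.014]
(array([ 0.63355325, -0.29007686,  0.33680488]), np.float64(4.941713687799212e-05))
```

View pics/c1.png

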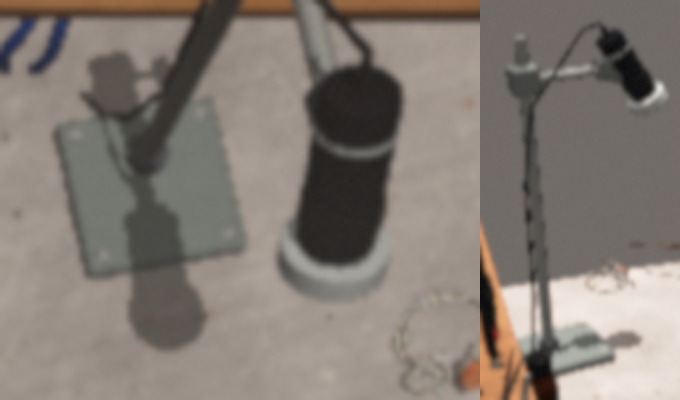

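View pics/c2.png

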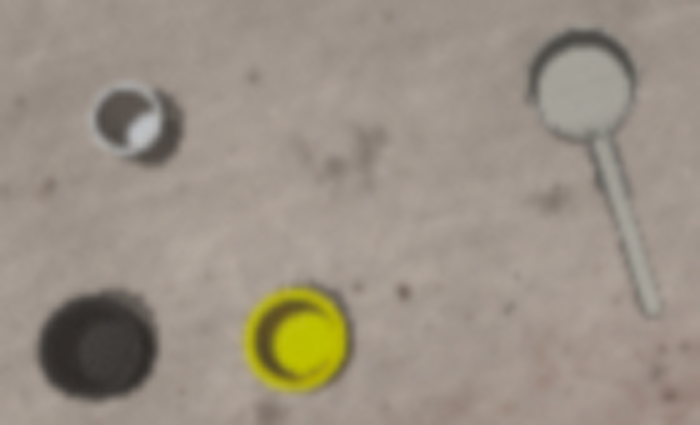

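The crops give plate corners in c1 at (57,130), (212,98), (244,245) and (92,275), with the ring face centre at about (334,264). In c2 the handle points towards the robot, ending at about (650,312). The liner mouth is at (127,120) and the crucible at about (97,345).

```bash
cat >> h.py <<'E'
from scipy.linalg import expm,logm
def down(yaw_y,th=0):
    """tool pointing down, tool y at yaw (deg), then pitched th deg about tool y"""
    a=np.radians(yaw_y);y=np.array([np.cos(a),np.sin(a),0]);z=np.array([0,0,-1.]);x=np.cross(y,z)
    return np.c_[x,y,z]@R.from_euler("y",th,degrees=True).as_matrix()
def plan(p,Q,n,base=None):
    s=ctrl.get_state()
    A=np.eye(4);A[:3,:3]=R.from_rotvec(s["tool_rot"]).as_matrix();A[:3,3]=s["position"]
    if base is not None:A=base
    B=np.eye(4);B[:3,:3]=Q;B[:3,3]=p
    r=expm(np.real(logm(np.linalg.inv(A)@B))/n)
    print(n,"dp",r[:3,3].round(4).tolist(),"tw",R.from_matrix(r[:3,:3]).as_rotvec().round(4).tolist())
    return B
E
python3 - <<'E'
from h import *
T=cam("top");S=cam("side")
f=lambda u,v,z:onz(T,320+u/4,100+v/4,z)
g=lambda u,v,z:onz(T,155+u/5,190+v/5,z)
c=[f(*q,.014) for q in((57,130),(212,98),(244,245),(92,275))]
print(np.round(c,3).tolist());x=c[0]+c[1]-c[2]-c[3];psi=np.degrees(np.arctan2(x[1],x[0]));x2=c[0]-c[1]+c[3]-c[2]
print("psi",psi,np.degrees(np.arctan2(-x2[0],x2[1])))
L=f(334,264,.3276);print("lens",L,"lens tri",tri(T,(320+334/4,100+264/4),S,(175+170/2.5,110+98/2.5)))
fr=(c[2]+c[3])/2;d=L-fr;a=np.radians(psi);print("lens in stand",d[0]*np.cos(a)+d[1]*np.sin(a),-d[0]*np.sin(a)+d[1]*np.cos(a))
print("carr",g(582,87,.04),"floor",g(585,90,.004),"hend",g(652,312,.038),"cruc",g(97,345,.054),"lin",g(127,119,.066),"yel",g(297,338,.054))
plan([.471,.208,.2],down(24),10)
E
```

```text
[[0.813, -0.201, 0.014], [0.836, -0.306, 0.014], [0.733, -0.324, 0.014], [0.712, -0.222, 0.014]]
psi 10.824946852657904 11.959567989147255
lens [ 0.63316185 -0.29187146  0.3276    ] lens tri (array([ 0.63120756, -0.28992134,  0.33401612]), np.float64(0.00036194548352720153))
lens in stand -0.09128747349106564 -0.0017556983121306095
carr [ 0.6021891  -0.03215363  0.04      ] floor [ 0.60696779 -0.03313579  0.004     ] hend [ 0.48734568 -0.06811397  0.038     ] cruc [0.46893643 0.20759139 0.054     ] lin [0.58065691 0.19480591 0.066     ] yel [0.47271834 0.10837991 0.054     ]
10 dp [-0.0444, -0.0146, 0.0022] tw [-0.0001, 0.0001, 0.0769]
```

Call:
{"fn": "apply_moves", "kwargs": {"dp": [[-0.0444, -0.0146, 0.0022], [-0.0444, -0.0146, 0.0022], [-0.0444, -0.0146, 0.0022], [-0.0444, -0.0146, 0.0022], [-0.0444, -0.0146, 0.0022], [-0.0444, -0.0146, 0.0022], [-0.0444, -0.0146, 0.0022], [-0.0444, -0.0146, 0.0022], [-0.0444, -0.0146, 0.0022], [-0.0444, -0.0146, 0.0022]], "twist": [[0, 0, 0.0769], [0, 0, 0.0769], [0, 0, 0.0769], [0, 0, 0.0769], [0, 0, 0.0769], [0, 0, 0.0769], [0, 0, 0.0769], [0, 0, 0.0769], [0, 0, 0.0769], [0, 0, 0.0769]], "fingers": [0, 0, 0, 0, 0, 0, 0, 0, 0, 0]}}

```text
time: 1.2
position: [0.4716, 0.2061, 0.2004]
tool_rot: [1.715, 2.632, 0.0]
ft_force: [1.1, 0.1, 0.8]
grip_width: 0.999
grip_force: 0.0
```

Call:
{"fn": "apply_moves", "kwargs": {"dp": [[0, 0, 0], [0, 0, 0], [0, 0, 0]], "twist": [[0, 0, 0], [0, 0, 0], [0, 0, 0]], "fingers": [0, 0, 0]}}

```text
time: 1.5
position: [0.4706, 0.2095, 0.2006]
tool_rot: [-1.708, -2.636, -0.001]
ft_force: [-0.2, 0.6, -0.5]
grip_width: 1.0
grip_force: 0.0
```

Run:
```python
from h import *
s=ctrl.get_state();W=cam("wrist",s);im=get_image("wrist")[:,:,::-1]
cv2.imwrite("pics/w1.png",im);print(s["position"],s["joint_positions"].round(2))
for p in([.469,.208,.054],[.581,.195,.066]):print(proj(W,p))
```

```text
[0.4706444  0.20954414 0.20056295] [-0.74  0.04  0.28  1.82 -0.01  1.28 -0.04]
[275.32293194 192.06725475]
[386.80053956 259.70297044]
```

View pics/w1.png

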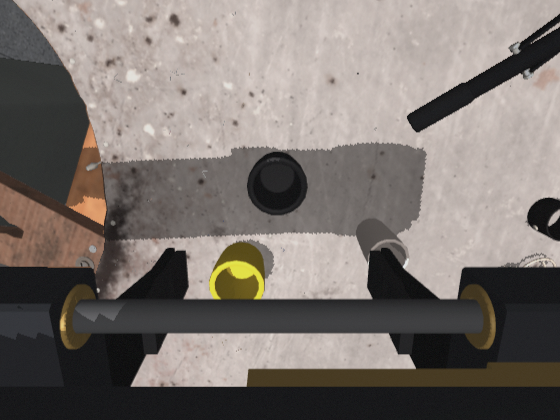

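The wrist image shows the crucible rim centred at about (277,185). The liner is half hidden by the right finger, with its visible foot near (375,230).

Run:
```python
from h import *
W=cam("wrist");p=onz(W,277,185,.054);print(p)
B=plan([p[0],p[1],.075],down(24),5);plan([p[0],p[1],.04],down(24),4,B)
```

```text
[0.46769321 0.21453532 0.054     ]
5 dp [0.0011, -0.0001, 0.0251] tw [0.0, -0.0001, 0.0006]
4 dp [-0.0, -0.0, 0.0087] tw [0.0, 0.0, 0.0]
```

Call:
{"fn": "apply_moves", "kwargs": {"dp": [[0.001, 0, 0.025], [0.001, 0, 0.025], [0.001, 0, 0.025], [0.001, 0, 0.025], [0.001, 0, 0.025], [0, 0, 0.012], [0, 0, 0.012], [0, 0, 0.011], [0, 0, 0], [0, 0, 0]], "twist": [[0, 0, 0], [0, 0, 0], [0, 0, 0], [0, 0, 0], [0, 0, 0], [0, 0, 0], [0, 0, 0], [0, 0, 0], [0, 0, 0], [0, 0, 0]], "fingers": [0, 0, 0, 0, 0, 0, 0, 0, 0, 0]}}

```text
time: 2.55
position: [0.4695, 0.2129, 0.041]
tool_rot: [1.711, 2.635, 0.001]
ft_force: [-0.1, 0.2, -0.2]
grip_width: 0.995
grip_force: 0.0
```

Call:
{"fn": "apply_moves", "kwargs": {"dp": [[0, 0, 0], [0, 0, 0], [0, 0, 0], [0, 0, 0], [0, 0, 0], [0, 0, 0], [0, 0, 0], [0, 0, 0], [0, 0, 0], [0, 0, 0]], "twist": [[0, 0, 0], [0, 0, 0], [0, 0, 0], [0, 0, 0], [0, 0, 0], [0, 0, 0], [0, 0, 0], [0, 0, 0], [0, 0, 0], [0, 0, 0]], "fingers": [0.2, 0.25, 0.3, 0.35, 0.4, 0.45, 0.5, 0.5, 0.5, 0.5], "newtons": 15}}

```text
time: 3.55
position: [0.4691, 0.2127, 0.0407]
tool_rot: [1.711, 2.635, 0.0]
ft_force: [0.0, 0.0, 1.7]
grip_width: 0.603
grip_force: 15.0
```

Run:
```python
from h import *
B=plan([.469,.2127,.15],down(24),4);plan([.60,.06,.15],down(80),8,B)
```

```text
4 dp [0.0, -0.0, -0.0273] tw [0.0, -0.0, 0.0]
8 dp [-0.0259, -0.0036, 0.0] tw [0.0, 0.0, -0.1222]
```

Call:
{"fn": "apply_moves", "kwargs": {"dp": [[0, 0, -0.0273], [0, 0, -0.0273], [0, 0, -0.0273], [0, 0, -0.0273], [-0.0259, -0.0036, 0], [-0.0259, -0.0036, 0], [-0.0259, -0.0036, 0], [-0.0259, -0.0036, 0], [-0.0259, -0.0036, 0], [-0.0259, -0.0036, 0]], "twist": [[0, 0, 0], [0, 0, 0], [0, 0, 0], [0, 0, 0], [0, 0, -0.1222], [0, 0, -0.1222], [0, 0, -0.1222], [0, 0, -0.1222], [0, 0, -0.1222], [0, 0, -0.1222]], "fingers": [0.5, 0.5, 0.5, 0.5, 0.5, 0.5, 0.5, 0.5, 0.5, 0.5]}}

```text
time: 4.55
position: [0.5543, 0.0837, 0.1494]
tool_rot: [-0.646, -3.074, 0.0]
ft_force: [-0.5, 0.6, -1.0]
grip_width: 0.599
grip_force: 15.0
```

Call:
{"fn": "apply_moves", "kwargs": {"dp": [[-0.0259, -0.0036, 0], [-0.0259, -0.0036, 0], [0, 0, 0], [0, 0, 0], [0, 0, 0]], "twist": [[0, 0, -0.1222], [0, 0, -0.1222], [0, 0, 0], [0, 0, 0], [0, 0, 0]], "fingers": [0.5, 0.5, 0.5, 0.5, 0.5]}}

```text
time: 5.05
position: [0.599, 0.0609, 0.1493]
tool_rot: [-0.273, -3.128, -0.001]
ft_force: [0.2, 0.7, -0.5]
grip_width: 0.602
grip_force: 15.0
```

Run:
```python
from h import *
s=ctrl.get_state();W=cam("wrist",s);im=get_image("wrist")[:,:,::-1]
cv2.imwrite("pics/w2.png",cv2.resize(im,(800,600),interpolation=cv2.INTER_CUBIC));print(s["position"],s["tool_rot"],s["joint_positions"].round(2))
print(proj(W,[.602,-.033,.04])*1.4286)
```

```text
[0.5989874  0.06086639 0.14927427] [-2.73342457e-01 -3.12830096e+00 -5.68503509e-04] [-0.45  0.27  0.37  1.68 -0.1   1.21  1.33]
[228.17940865 326.17251549]
```

View pics/w2.png

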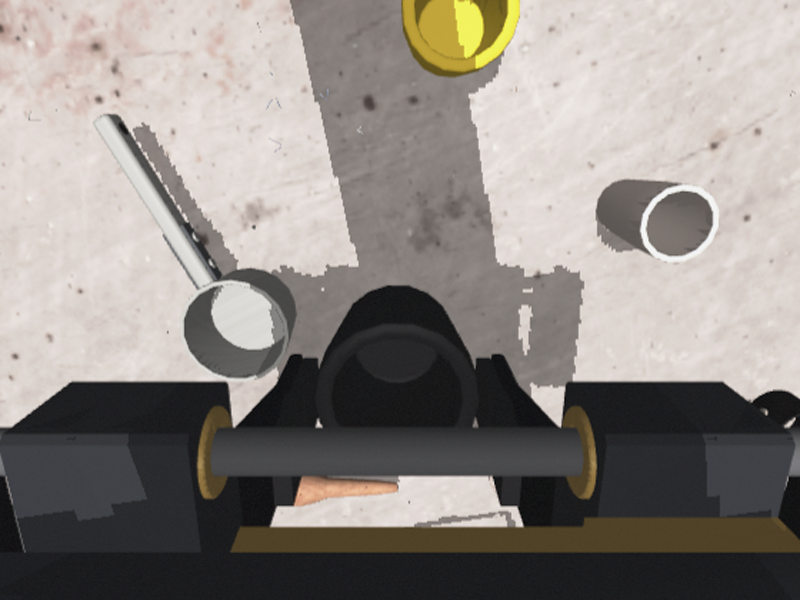

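The carrier rim is centred at about (236,329), with its handle ending at about (108,118). The liner rim is at about (680,223) and the held crucible rim at about (397,403).

Run:
```python
from h import *
W=cam("wrist");k=1/1.42857;g=lambda u,v,z:onz(W,u*k,v*k,z)
c=g(236,329,.04);h=g(112,120,.038);cr=g(397,403,.1493+.0143);
print("carr",c,"hend",h,"len",np.hypot(*(c-h)[:2]),"yaw",np.degrees(np.arctan2(*(c-h)[[1,0]])));print("liner",g(680,223,.066),"cruc held",cr)
s=ctrl.get_state();p=s["position"]+c-cr
B=plan([p[0],p[1],.12],down(80),3);B=plan([p[0],p[1],.09],down(80),2,B);plan([p[0],p[1],.043],down(80),8,B)
```

```text
carr [ 0.60455339 -0.02916023  0.04      ] hend [ 0.48938721 -0.06123419  0.038     ] len 0.11954910129871499 yaw 15.562602664986414
liner [0.5813003  0.19661901 0.066     ] cruc held [0.59802047 0.06055299 0.1636    ]
3 dp [-0.0073, -0.0291, 0.0098] tw [0.0001, -0.0003, 0.0003]
2 dp [0.0, 0.0, 0.015] tw [0.0, 0.0, 0.0]
8 dp [0.0, 0.0, 0.0059] tw [0.0, 0.0, 0.0]
```

Call:
{"fn": "apply_moves", "kwargs": {"dp": [[-0.0073, -0.029, 0.01], [-0.0073, -0.029, 0.01], [-0.0073, -0.029, 0.01], [0, 0, 0.015], [0, 0, 0.015], [0, 0, 0], [0, 0, 0]], "twist": [[0, 0, 0], [0, 0, 0], [0, 0, 0], [0, 0, 0], [0, 0, 0], [0, 0, 0], [0, 0, 0]], "fingers": [0.5, 0.5, 0.5, 0.5, 0.5, 0.5, 0.5]}}

```text
time: 5.8
position: [0.6061, -0.0274, 0.0894]
tool_rot: [-0.269, -3.129, -0.001]
ft_force: [0.6, -0.8, -0.5]
grip_width: 0.601
grip_force: 15.0
```

Call:
{"fn": "apply_moves", "kwargs": {"dp": [[0, 0, 0.006], [0, 0, 0.006], [0, 0, 0.006], [0, 0, 0.006], [0, 0, 0.006], [0, 0, 0.005], [0, 0, 0], [0, 0, 0]], "twist": [[0, 0, 0], [0, 0, 0], [0, 0, 0], [0, 0, 0], [0, 0, 0], [0, 0, 0], [0, 0, 0], [0, 0, 0]], "fingers": [0.5, 0.5, 0.5, 0.5, 0.5, 0.5, 0.5, 0.5]}}

```text
time: 6.6
position: [0.6064, -0.0295, 0.0547]
tool_rot: [-0.273, -3.129, -0.0]
ft_force: [0.1, -0.7, -1.0]
grip_width: 0.599
grip_force: 15.0
```

Call:
{"fn": "apply_moves", "kwargs": {"dp": [[0, 0, 0.003], [0, 0, 0.003], [0, 0, 0.002], [0, 0, 0.0015], [0, 0, 0.001], [0, 0, 0], [0, 0, 0]], "twist": [[0, 0, 0], [0, 0, 0], [0, 0, 0], [0, 0, 0], [0, 0, 0], [0, 0, 0], [0, 0, 0]], "fingers": [0.5, 0.5, 0.5, 0.5, 0.5, 0.5, 0.5]}}

```text
time: 7.3
position: [0.6067, -0.0296, 0.0447]
tool_rot: [0.273, 3.129, 0.0]
ft_force: [-0.8, -0.6, 2.8]
grip_width: 0.605
grip_force: 15.0
```

Call:
{"fn": "apply_moves", "kwargs": {"dp": [[0, 0, 0.0005], [0, 0, 0], [0, 0, 0], [0, 0, 0], [0, 0, 0], [0, 0, -0.02], [0, 0, -0.03], [0, 0, -0.03], [0, 0, -0.03], [0, 0, 0]], "twist": [[0, 0, 0], [0, 0, 0], [0, 0, 0], [0, 0, 0], [0, 0, 0], [0, 0, 0], [0, 0, 0], [0, 0, 0], [0, 0, 0], [0, 0, 0]], "fingers": [0.36, 0.34, 0.3, 0.25, 0.15, 0, 0, 0, 0, 0]}}

```text
time: 8.3
position: [0.6095, -0.0297, 0.1587]
tool_rot: [0.273, 3.121, 0.002]
ft_force: [0.0, -0.6, 0.1]
grip_width: 0.998
grip_force: 0.0
```

Run:
```python
from h import *
B=plan([.5813,.1966,.155],down(80),6);plan([.5813,.1966,.051],down(80),6,B)
```

```text
6 dp [0.0112, 0.0363, 0.0006] tw [0.0004, 0.0014, 0.0]
6 dp [-0.0, 0.0, 0.0173] tw [0.0, 0.0, 0.0]
```

Call:
{"fn": "apply_moves", "kwargs": {"dp": [[0.011, 0.0363, 0], [0.011, 0.0363, 0], [0.011, 0.0363, 0], [0.011, 0.0363, 0], [0.011, 0.0363, 0], [0.011, 0.0363, 0], [0, 0, 0], [0, 0, 0.02], [0, 0, 0], [0, 0, 0]], "twist": [[0, 0, 0], [0, 0, 0], [0, 0, 0], [0, 0, 0], [0, 0, 0], [0, 0, 0], [0, 0, 0], [0, 0, 0], [0, 0, 0], [0, 0, 0]], "fingers": [0, 0, 0, 0, 0, 0, 0, 0, 0, 0]}}

```text
time: 9.3
position: [0.5787, 0.1957, 0.133]
tool_rot: [-0.274, -3.128, 0.002]
ft_force: [-1.2, -0.5, -0.3]
grip_width: 1.001
grip_force: 0.0
```

Run:
```python
from h import *
print(ctrl.get_state()["position"]);plan([.5813,.1966,.051],down(80),6)
```

```text
[0.57867475 0.19573968 0.13301813]
6 dp [-0.0004, 0.0002, 0.0137] tw [-0.0002, -0.0003, -0.0001]
```

Call:
{"fn": "apply_moves", "kwargs": {"dp": [[-0.0005, 0, 0.018], [-0.0005, 0, 0.018], [-0.0005, 0, 0.016], [-0.0005, 0, 0.015], [0, 0, 0.01], [0, 0, 0.005], [0, 0, 0], [0, 0, 0]], "twist": [[0, 0, 0], [0, 0, 0], [0, 0, 0], [0, 0, 0], [0, 0, 0], [0, 0, 0], [0, 0, 0], [0, 0, 0]], "fingers": [0, 0, 0, 0, 0, 0, 0, 0]}}

```text
time: 10.1
position: [0.5816, 0.1963, 0.0523]
tool_rot: [0.273, 3.129, 0.001]
ft_force: [0.2, -0.7, 0.6]
grip_width: 0.995
grip_force: 0.0
```

Call:
{"fn": "apply_moves", "kwargs": {"dp": [[0, 0, 0], [0, 0, 0], [0, 0, 0], [0, 0, 0], [0, 0, 0], [0, 0, 0], [0, 0, 0], [0, 0, 0], [0, 0, 0], [0, 0, 0]], "twist": [[0, 0, 0], [0, 0, 0], [0, 0, 0], [0, 0, 0], [0, 0, 0], [0, 0, 0], [0, 0, 0], [0, 0, 0], [0, 0, 0], [0, 0, 0]], "fingers": [0.3, 0.4, 0.45, 0.5, 0.55, 0.6, 0.65, 0.65, 0.65, 0.65], "newtons": 12}}

```text
time: 11.1
position: [0.5811, 0.1962, 0.0518]
tool_rot: [0.273, 3.13, 0.0]
ft_force: [1.1, -0.9, -0.6]
grip_width: 0.405
grip_force: 12.0
```

Call:
{"fn": "apply_moves", "kwargs": {"dp": [[0, 0, -0.01], [0, 0, -0.02], [0, 0, -0.03], [0, 0, -0.03], [0, 0, -0.03], [0, 0, 0], [0, 0, 0]], "twist": [[0, 0, 0], [0, 0, 0], [0, 0, 0], [0, 0, 0], [0, 0, 0], [0, 0, 0], [0, 0, 0]], "fingers": [0.65, 0.65, 0.65, 0.65, 0.65, 0.65, 0.65]}}

```text
time: 11.8
position: [0.5816, 0.1962, 0.173]
tool_rot: [0.273, 3.128, 0.002]
ft_force: [-0.6, 0.1, -1.3]
grip_width: 0.406
grip_force: 12.0
```

Run:
```python
from h import *
s=ctrl.get_state();print(s["position"],s["grip_width"],s["grip_force"]);plan([.600,.075,.17],down(80),4)
```

```text
[0.58157851 0.19623775 0.1729878 ] 0.40604085550843666 12.000015540834283
4 dp [-0.0098, -0.0291, 0.0007] tw [0.0003, 0.0004, 0.0001]
```

Call:
{"fn": "apply_moves", "kwargs": {"dp": [[-0.01, -0.029, 0.0005], [-0.01, -0.029, 0.0005], [-0.01, -0.029, 0.0005], [-0.01, -0.029, 0.0005], [0, 0, 0], [0, 0, 0], [0, 0, 0]], "twist": [[0, 0, 0], [0, 0, 0], [0, 0, 0], [0, 0, 0], [0, 0, 0], [0, 0, 0], [0, 0, 0]], "fingers": [0.65, 0.65, 0.65, 0.65, 0.65, 0.65, 0.65]}}

```text
time: 12.5
position: [0.5997, 0.0764, 0.1688]
tool_rot: [-0.271, -3.128, -0.001]
ft_force: [0.3, -0.6, -0.5]
grip_width: 0.403
grip_force: 12.0
```

Run:
```python
from h import *
s=ctrl.get_state();W=cam("wrist",s);im=get_image("wrist")[:,:,::-1]
cv2.imwrite("pics/w3.png",cv2.resize(im,(800,600),interpolation=cv2.INTER_CUBIC));print(s["position"],s["tool_rot"])
print(proj(W,[.6046,-.0292,.04])*1.4286)
```

```text
[0.59965882 0.07638234 0.1687804 ] [-2.70651646e-01 -3.12799837e+00 -5.65126422e-04]
[219.56506342 320.73251842]
```

View pics/w3.png

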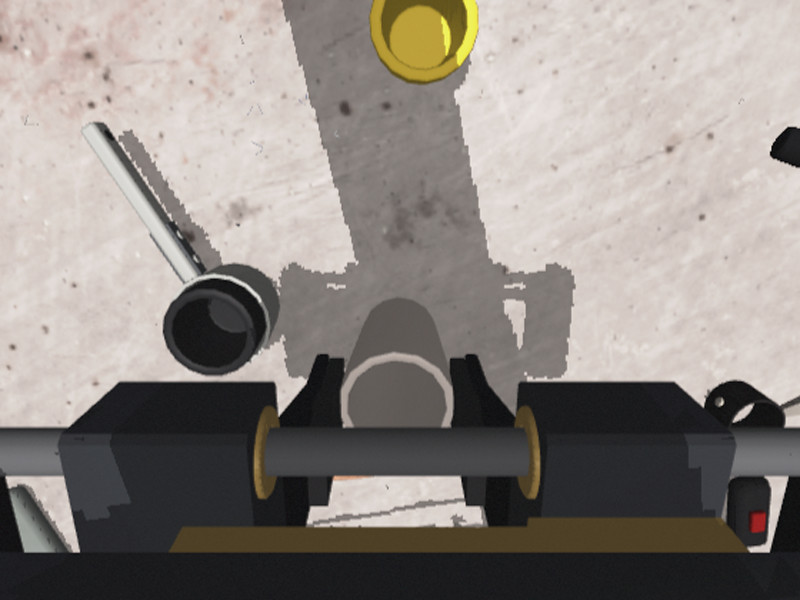

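The crucible is seated evenly, with its rim centred at about (215,326). The held liner's rim is at about (397,408).

Run:
```python
from h import *
W=cam("wrist");k=1/1.42857;g=lambda u,v,z:onz(W,u*k,v*k,z)
s=ctrl.get_state();c=g(215,326,.058);l=g(397,408,s["position"][2]+.0142)
print(c,l);p=s["position"]+c-l
B=plan([p[0],p[1],.17],down(80),4);B=plan([p[0],p[1],.125],down(80),3,B)
```

```text
[ 0.60225461 -0.02494594  0.058     ] [0.60044622 0.07588876 0.18320849]
4 dp [-0.0048, -0.0248, -0.0003] tw [0.0001, -0.0004, 0.0006]
3 dp [-0.0, 0.0, 0.015] tw [0.0, 0.0, 0.0]
```

Run:
```python
from h import *
B=plan([.6043,-.0285,.17],down(80),4)
T=cam("top");t=get_image("top")[:,:,::-1]
a,b=proj(T,[.604,-.029,.058]).round().astype(int);print(a,b,proj(T,[.6023,-.0249,.058]),proj(T,[.605,-.030,.058]))
cv2.imwrite("pics/t2.png",cv2.resize(t[b-25:b+25,a-30:a+30],(720,600),interpolation=cv2.INTER_CUBIC))
```

```text
4 dp [-0.0056, -0.0257, -0.0003] tw [0.0001, -0.0004, 0.0006]
270 205 [268.41294422 206.10264231] [270.43940689 205.05655074]
```

View pics/t2.png

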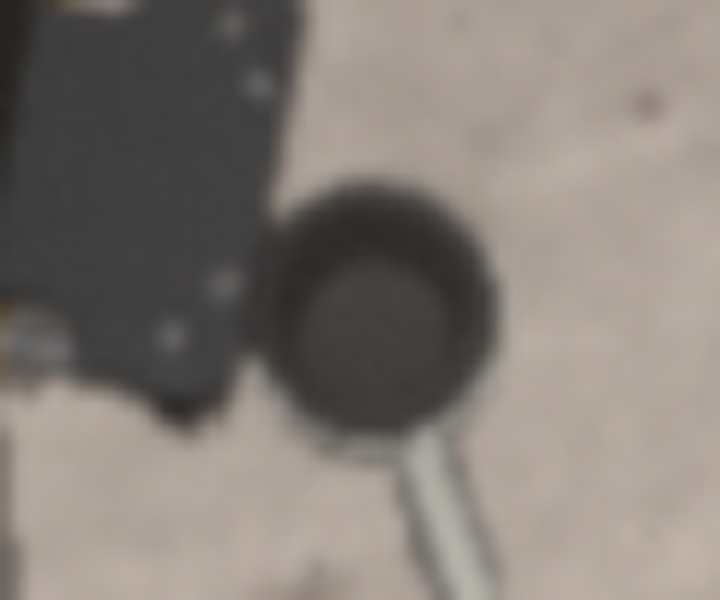

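The top crop puts the crucible rim at (372,310) in the crop, which is about (270.8,205.6) native. That agrees with dead reckoning, (.605,-.030).

Call:
{"fn": "apply_moves", "kwargs": {"dp": [[-0.0056, -0.026, 0], [-0.0056, -0.026, 0], [-0.0056, -0.026, 0], [-0.0055, -0.0265, 0], [0, 0, 0.015], [0, 0, 0.015], [0, 0, 0.015], [0, 0, 0], [0, 0, 0], [0, 0, 0]], "twist": [[0, 0, 0], [0, 0, 0], [0, 0, 0], [0, 0, 0], [0, 0, 0], [0, 0, 0], [0, 0, 0], [0, 0, 0], [0, 0, 0], [0, 0, 0]], "fingers": [0.65, 0.65, 0.65, 0.65, 0.65, 0.65, 0.65, 0.65, 0.65, 0.65]}}

```text
time: 13.6
position: [0.6048, -0.0311, 0.1252]
tool_rot: [0.271, 3.129, 0.0]
ft_force: [1.0, -0.4, -0.0]
grip_width: 0.402
grip_force: 12.0
```

Run:
```python
from h import *
print(ctrl.get_state()["position"]);print(ctrl.get_state()["position"]);plan([.6047,-.030,.063],down(80),8)
```

```text
[ 0.60476583 -0.03111048  0.12522279]
[ 0.60476583 -0.03111048  0.12522279]
8 dp [0.0, 0.0001, 0.0078] tw [0.0, 0.0001, 0.0002]
```

Call:
{"fn": "apply_moves", "kwargs": {"dp": [[0, 0.001, 0.008], [0, 0, 0.008], [0, 0, 0.008], [0, 0, 0.008], [0, 0, 0.008], [0, 0, 0.008], [0, 0, 0.006], [0, 0, 0], [0, 0, 0]], "twist": [[0, 0, 0], [0, 0, 0], [0, 0, 0], [0, 0, 0], [0, 0, 0], [0, 0, 0], [0, 0, 0], [0, 0, 0], [0, 0, 0]], "fingers": [0.65, 0.65, 0.65, 0.65, 0.65, 0.65, 0.65, 0.65, 0.65]}}

```text
time: 14.5
position: [0.6045, -0.0309, 0.0708]
tool_rot: [0.273, 3.13, -0.0]
ft_force: [0.0, 0.0, -0.4]
grip_width: 0.4
grip_force: 12.0
```

Call:
{"fn": "apply_moves", "kwargs": {"dp": [[0, 0, 0.003], [0, 0, 0.002], [0, 0, 0.002], [0, 0, 0.001], [0, 0, 0.001], [0, 0, 0], [0, 0, 0]], "twist": [[0, 0, 0], [0, 0, 0], [0, 0, 0], [0, 0, 0], [0, 0, 0], [0, 0, 0], [0, 0, 0]], "fingers": [0.65, 0.65, 0.65, 0.65, 0.65, 0.65, 0.65]}}

```text
time: 15.2
position: [0.6045, -0.0308, 0.0618]
tool_rot: [0.273, 3.13, 0.0]
ft_force: [0.1, 0.8, -0.3]
grip_width: 0.402
grip_force: 12.0
```

Call:
{"fn": "apply_moves", "kwargs": {"dp": [[0, 0, 0.0007], [0, 0, 0.0007], [0, 0, 0], [0, 0, 0]], "twist": [[0, 0, 0], [0, 0, 0], [0, 0, 0], [0, 0, 0]], "fingers": [0.65, 0.65, 0.65, 0.65]}}

```text
time: 15.6
position: [0.6053, -0.0309, 0.0617]
tool_rot: [0.273, 3.128, 0.001]
ft_force: [-0.8, -0.5, 6.3]
grip_width: 0.402
grip_force: 12.0
```

Call:
{"fn": "apply_moves", "kwargs": {"dp": [[0, 0, 0], [0, 0, 0], [0, 0, 0], [0, 0, 0], [0, 0, 0], [0, 0, -0.02], [0, 0, -0.03], [0, 0, -0.03], [0, 0, -0.03], [0, 0, 0]], "twist": [[0, 0, 0], [0, 0, 0], [0, 0, 0], [0, 0, 0], [0, 0, 0], [0, 0, 0], [0, 0, 0], [0, 0, 0], [0, 0, 0], [0, 0, 0]], "fingers": [0.57, 0.54, 0.5, 0.4, 0.2, 0, 0, 0, 0, 0]}}

```text
time: 16.6
position: [0.6074, -0.0312, 0.1752]
tool_rot: [0.273, 3.121, 0.002]
ft_force: [0.0, 0.1, 0.6]
grip_width: 0.981
grip_force: 0.0
```

Run:
```python
from h import *
s=ctrl.get_state();print(s["position"],s["joint_positions"].round(2))
a=np.radians(15.6);e=np.array([np.cos(a),np.sin(a),0])
g=np.array([.6045,-.0305,.031])-.083*e
for th in(30,-30):print("tool z",th,down(105.6,th)[:,2])
Q=down(105.6,30) if down(105.6,30)[0,2]>0 else down(105.6,-30)
z=Q[:,2];tcp=g+.019*z-.0*z;print("tcp",tcp)
B=plan(tcp-.12*z,Q,7);plan(tcp,Q,6,B)
```

```text
[ 0.60735032 -0.0311808   0.17523709] [-0.35  0.26  0.42  1.65 -0.11  1.25  1.49]
tool z 30 [-0.48158128 -0.13445991 -0.8660254 ]
tool z -30 [ 0.48158128  0.13445991 -0.8660254 ]
tcp [ 0.53370755 -0.05026561  0.01454552]
7 dp [0.0206, -0.0051, 0.0035] tw [-0.0167, -0.0723, -0.0623]
6 dp [0.0, 0.0, 0.02] tw [0.0, 0.0, 0.0]
```

Run:
```python
from h import *
a=np.radians(15.6);e=np.array([np.cos(a),np.sin(a),0])
g=np.array([.6045,-.0305,.031])-.083*e
Q=down(105.6,-20);z=Q[:,2];tcp=g+.017*z;print("tcp",tcp)
B=plan(tcp-.12*z,Q,6);plan(tcp,Q,6,B)
```

```text
tcp [ 0.53015766 -0.05125675  0.01502523]
6 dp [0.0207, -0.0052, 0.0048] tw [-0.013, -0.0558, -0.0737]
6 dp [0.0, -0.0, 0.02] tw [-0.0, -0.0, -0.0]
```

Call:
{"fn": "apply_moves", "kwargs": {"dp": [[0.0207, -0.0052, 0.0048], [0.0207, -0.0052, 0.0048], [0.0207, -0.0052, 0.0048], [0.0207, -0.0052, 0.0048], [0.0207, -0.0052, 0.0048], [0.0207, -0.0052, 0.0048], [0, 0, 0], [0, 0, 0], [0, 0, 0]], "twist": [[-0.013, -0.0558, -0.0737], [-0.013, -0.0558, -0.0737], [-0.013, -0.0558, -0.0737], [-0.013, -0.0558, -0.0737], [-0.013, -0.0558, -0.0737], [-0.013, -0.0558, -0.0737], [0, 0, 0], [0, 0, 0], [0, 0, 0]], "fingers": [0, 0, 0, 0, 0.2, 0.3, 0.4, 0.4, 0.4]}}

```text
time: 17.5
position: [0.4887, -0.0617, 0.1249]
tool_rot: [-0.381, 2.776, 0.067]
ft_force: [-0.3, -0.1, 0.3]
grip_width: 0.652
grip_force: 0.0
```

Run:
```python
from h import *
s=ctrl.get_state();W=cam("wrist",s);im=get_image("wrist")[:,:,::-1]
cv2.imwrite("pics/w4.png",cv2.resize(im,(800,600),interpolation=cv2.INTER_CUBIC));print(s["position"],s["joint_positions"].round(2))
Q=down(105.6,-20);print(R.from_matrix(R.from_rotvec(s["tool_rot"]).as_matrix().T@Q).as_rotvec())
a=np.radians(15.6);e=np.array([np.cos(a),np.sin(a),0]);c=np.array([.6045,-.0305,0])
for p in(c-.083*e+[0,0,.038],c-.126*e+[0,0,.038],c+[0,0,.076]):print(proj(W,p)*1.4286)
z=Q[:,2];tcp=c-.083*e+[0,0,.031]+.017*z;plan(tcp,Q,6)
```

```text
[ 0.4886902  -0.06166416  0.12486515] [-0.32 -0.2   0.46  2.23 -0.07  0.78  2.03]
[ 0.00125394 -0.00699417  0.00010392]
[395.39792876 312.03687905]
[395.33817356 238.699983  ]
[395.46770008 475.08831407]
6 dp [-0.0005, -0.0002, 0.0196] tw [0.0002, -0.0012, 0.0001]
```

View pics/w4.png

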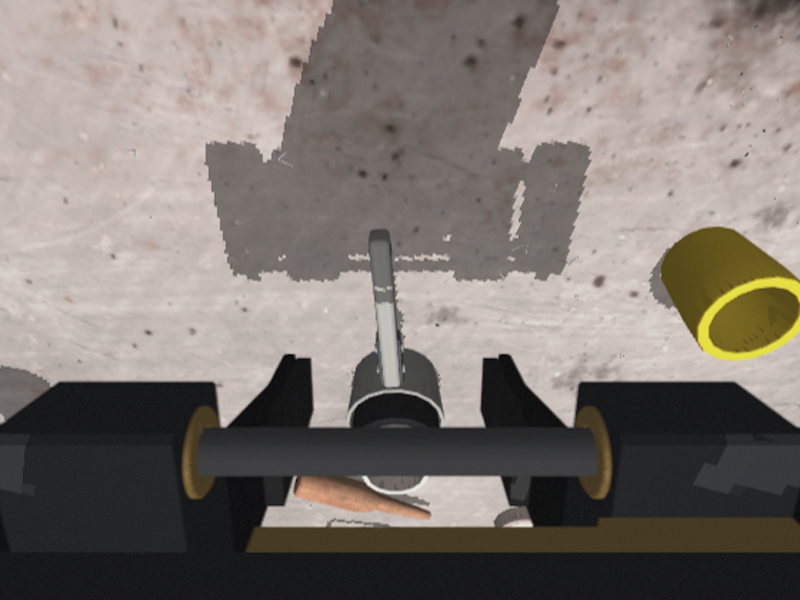

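The handle runs from about (391,383) at the cup to (380,236) at its end, a few degrees off my assumed yaw. The liner mouth is at about (396,475) as predicted.

Run:
```python
from h import *
s=ctrl.get_state();W=cam("wrist",s);k=1/1.42857
a=onz(W,380*k,236*k,.038);b=onz(W,391*k,378*k,.038);c=np.array([.6045,-.0305,0])
print(a,b,np.hypot(*(a-b)[:2]))
for q,r in((a,b),(a,c)):print("yaw",np.degrees(np.arctan2(*(r-q)[[1,0]])),np.hypot(*(r-q)[:2]))
for y in (19,20):
    e=np.array([np.cos(np.radians(y)),np.sin(np.radians(y)),0]);Q=down(90+y,-20)
    tcp=a+e*(.126-.082);tcp[2]=.031;tcp=tcp+.017*Q[:,2];print(y,tcp,c-.082*e);plan(tcp,Q,6)
```

```text
[ 0.48385356 -0.07150381  0.038     ] [ 0.57089597 -0.04245903  0.038     ] 0.09176044919873005
yaw 18.453098887205485 0.09176044919873005
yaw 18.771229744365133 0.12742400097598003
19 [ 0.53095395 -0.05528585  0.01502523] [ 0.52696748 -0.05719659  0.        ]
6 dp [-0.0004, -0.0011, 0.0196] tw [-0.0032, -0.0012, -0.0092]
20 [ 0.53066373 -0.0544663   0.01502523] [ 0.52744521 -0.05854565  0.        ]
6 dp [-0.0004, -0.001, 0.0196] tw [-0.0041, -0.0012, -0.012]
```

Call:
{"fn": "apply_moves", "kwargs": {"dp": [[-0.0004, -0.0011, 0.0196], [-0.0004, -0.0011, 0.0196], [-0.0004, -0.0011, 0.0196], [-0.0004, -0.0011, 0.0196], [-0.0004, -0.0011, 0.0196], [-0.0004, -0.0011, 0.0196], [0, 0, 0], [0, 0, 0]], "twist": [[-0.003, -0.0012, -0.009], [-0.003, -0.0012, -0.009], [-0.003, -0.0012, -0.009], [-0.003, -0.0012, -0.009], [-0.003, -0.0012, -0.009], [-0.003, -0.0012, -0.009], [0, 0, 0], [0, 0, 0]], "fingers": [0.4, 0.4, 0.4, 0.4, 0.4, 0.4, 0.4, 0.4]}}

```text
time: 18.35
position: [0.5298, -0.0558, 0.0141]
tool_rot: [-0.46, 2.76, 0.081]
ft_force: [0.1, 0.7, 0.2]
grip_width: 0.599
grip_force: 0.0
```

Call:
{"fn": "apply_moves", "kwargs": {"dp": [[0, 0, 0], [0, 0, 0], [0, 0, 0], [0, 0, 0], [0, 0, 0], [0, 0, 0], [0, 0, 0], [0, 0, 0]], "twist": [[0, 0, 0], [0, 0, 0], [0, 0, 0], [0, 0, 0], [0, 0, 0], [0, 0, 0], [0, 0, 0], [0, 0, 0]], "fingers": [0.55, 0.65, 0.72, 0.78, 0.82, 0.86, 0.9, 0.95], "newtons": 15}}

```text
time: 19.15
position: [0.5294, -0.0559, 0.0142]
tool_rot: [-0.459, 2.759, 0.081]
ft_force: [-0.1, -0.6, 0.5]
grip_width: 0.113
grip_force: 15.0
```

Call:
{"fn": "apply_moves", "kwargs": {"dp": [[0, 0, 0], [0, 0, 0], [0, 0, 0], [0, 0, 0], [0, 0, 0]], "twist": [[0, 0, 0], [0, 0, 0], [0, 0, 0], [0, 0, 0], [0, 0, 0]], "fingers": [1, 1, 1, 1, 1], "newtons": 60}}

```text
time: 19.65
position: [0.5294, -0.0559, 0.0142]
tool_rot: [-0.459, 2.759, 0.082]
ft_force: [-1.2, 0.1, 0.6]
grip_width: 0.104
grip_force: 60.0
```

Run:
```python
from h import *
s=ctrl.get_state();print(s["position"],s["joint_positions"].round(2),s["grip_width"],s["ft_force"])
Q=R.from_rotvec(s["tool_rot"]).as_matrix();print(Q.round(3).tolist())
```

```text
[ 0.52939761 -0.05591769  0.01417235] [-0.35  0.11  0.54  2.24 -0.44  0.54  2.43] 0.10419366529485108 [-1.23548502  0.08143366  0.56766969]
[[-0.889, -0.324, 0.323], [-0.304, 0.946, 0.111], [-0.341, 0.001, -0.94]]
```

Call:
{"fn": "apply_moves", "kwargs": {"dp": [[0.002, 0, -0.005], [0.005, 0, -0.013], [0.008, 0, -0.02], [0.008, 0, -0.02], [0.005, 0, -0.013], [0, 0, 0], [0, 0, 0], [0, 0, 0]], "twist": [[0, 0, 0], [0, 0, 0], [0, 0, 0], [0, 0, 0], [0, 0, 0], [0, 0, 0], [0, 0, 0], [0, 0, 0]], "fingers": [1, 1, 1, 1, 1, 1, 1, 1]}}

```text
time: 20.45
position: [0.4812, -0.0719, 0.0705]
tool_rot: [-0.46, 2.761, 0.082]
ft_force: [0.1, -0.1, -2.2]
grip_width: 0.107
grip_force: 60.0
```

```bash
cat >> h.py <<'E'
def M(Q,p):
    A=np.eye(4);A[:3,:3]=Q;A[:3,3]=p;return A
def tool(s=None):
    s=s or ctrl.get_state();return M(R.from_rotvec(s["tool_rot"]).as_matrix(),s["position"])
PSI=np.radians(11.4);LZ=np.array([.5*np.cos(PSI),.5*np.sin(PSI),np.sqrt(.75)]);LENS=np.array([.632,-.291,.329])
def focus(phi,back=0):
    x=np.array([np.cos(PSI),np.sin(PSI),0]);x=x-LZ*(x@LZ);x/=np.linalg.norm(x)
    F=np.c_[x,np.cross(LZ,x),LZ]@R.from_euler("z",phi,degrees=True).as_matrix()
    return M(F,LENS-(.13+back)*LZ)
G=M(np.array(R.from_rotvec([-.459,2.7595,.0815]).as_matrix()),[.5294,-.0559,.0142])
C0=M(R.from_euler("z",18.9,degrees=True).as_matrix(),[.604,-.0306,.076])  # rim at grasp
TR=np.linalg.inv(G)@C0   # rim in tool
E
python3 - <<'E'
from h import *
s=ctrl.get_state();T=tool(s);print(s["position"],s["joint_positions"].round(2),s["grip_width"],s["ft_force"],s["torque"])
C=T@TR;print("rim if no slip",C[:3,3],C[:3,2])
for phi in(-20,-30,-40):
  print(phi)
  B=focus(phi,.06)@np.linalg.inv(TR);print(B[:3,3],B[:3,2]);plan(B[:3,3],B[:3,:3],10);D=focus(phi)@np.linalg.inv(TR);plan(D[:3,3],D[:3,:3],5,B)
S=cam("side");W=cam("wrist",s);Tc=cam("top")
print(proj(S,C[:3,3]),proj(W,C[:3,3])*1.4286,proj(Tc,C[:3,3]))
im=get_image("wrist")[:,:,::-1];sd=get_image("side")[:,:,::-1]
cv2.imwrite("pics/w5.png",np.hstack([cv2.resize(im,(400,300)),cv2.resize(sd[200:320,220:380],(400,300),interpolation=cv2.INTER_CUBIC)]))
E
```

```text
[ 0.48115419 -0.07193339  0.07048551] [-0.34 -0.12  0.56  2.29 -0.19  0.67  2.25] 0.10715924965261268 [ 0.08855313 -0.11827798 -2.21316354] [-0.26168063  0.7940432   0.03096451]
rim if no slip [ 0.55582002 -0.04660591  0.13219469] [1.21370709e-03 9.76328521e-06 9.99999263e-01]
-20
[ 0.44044184 -0.30192186  0.14790701] [-0.16574332 -0.15185108 -0.97440772]
10 dp [0.0063, -0.0228, -0.0073] tw [0.0214, 0.0524, 0.0422]
5 dp [-0.0041, 0.0, -0.0113] tw [0.0, -0.0, -0.0]
-30
[ 0.44294241 -0.28873979  0.14498748] [-0.17633929 -0.20896349 -0.9618933 ]
10 dp [0.0045, -0.0223, -0.0062] tw [0.0316, 0.0521, 0.0566]
5 dp [-0.0041, 0.0, -0.0113] tw [0.0, 0.0, 0.0]
-40
[ 0.44743746 -0.27638252  0.14103328] [-0.19557783 -0.26254965 -0.94488994]
10 dp [0.0025, -0.0217, -0.005] tw [0.0418, 0.0515, 0.0711]
5 dp [-0.0041, 0.0, -0.0113] tw [0.0, -0.0, 0.0]
[290.94854551 233.70508309] [397.9788396  689.48334014] [276.8271185  220.04398778]
```

View pics/w5.png

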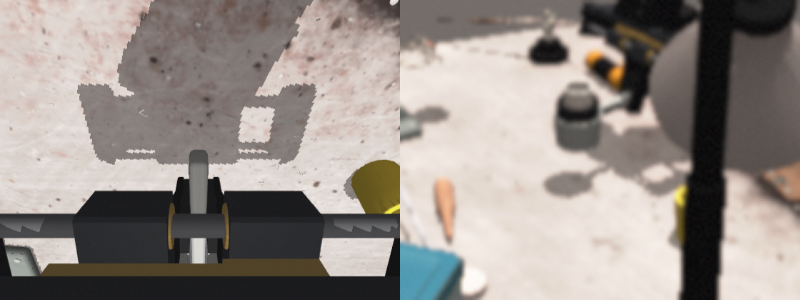

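The set hangs level in the grip. In the side crop the rim is at about (178,86), against a predicted (177,84).

Call:
{"fn": "apply_moves", "kwargs": {"dp": [[0.0023, -0.0111, -0.0031], [0.0023, -0.0111, -0.0031], [0.0023, -0.0111, -0.0031], [0.0023, -0.0111, -0.0031], [0.0023, -0.0111, -0.0031], [0.0023, -0.0111, -0.0031], [0.0023, -0.0111, -0.0031], [0.0023, -0.0111, -0.0031], [0.0023, -0.0111, -0.0031], [0.0023, -0.0111, -0.0031]], "twist": [[0.0158, 0.026, 0.0283], [0.0158, 0.026, 0.0283], [0.0158, 0.026, 0.0283], [0.0158, 0.026, 0.0283], [0.0158, 0.026, 0.0283], [0.0158, 0.026, 0.0283], [0.0158, 0.026, 0.0283], [0.0158, 0.026, 0.0283], [0.0158, 0.026, 0.0283], [0.0158, 0.026, 0.0283]], "fingers": [1, 1, 1, 1, 1, 1, 1, 1, 1, 1]}}

```text
time: 21.55
position: [0.4732, -0.1857, 0.0994]
tool_rot: [-0.035, 3.04, -0.138]
ft_force: [-0.7, 0.4, -2.7]
grip_width: 0.106
grip_force: 60.0
```

Call:
{"fn": "apply_moves", "kwargs": {"dp": [[0.0023, -0.0111, -0.0031], [0.0023, -0.0111, -0.0031], [0.0023, -0.0111, -0.0031], [0.0023, -0.0111, -0.0031], [0.0023, -0.0111, -0.0031], [0.0023, -0.0111, -0.0031], [0.0023, -0.0111, -0.0031], [0.0023, -0.0111, -0.0031], [0.0023, -0.0111, -0.0031], [0.0023, -0.0111, -0.0031]], "twist": [[0.0158, 0.026, 0.0283], [0.0158, 0.026, 0.0283], [0.0158, 0.026, 0.0283], [0.0158, 0.026, 0.0283], [0.0158, 0.026, 0.0283], [0.0158, 0.026, 0.0283], [0.0158, 0.026, 0.0283], [0.0158, 0.026, 0.0283], [0.0158, 0.026, 0.0283], [0.0158, 0.026, 0.0283]], "fingers": [1, 1, 1, 1, 1, 1, 1, 1, 1, 1]}}

```text
time: 22.55
position: [0.4391, -0.2874, 0.1484]
tool_rot: [-0.419, -2.945, 0.352]
ft_force: [0.3, 1.1, -2.6]
grip_width: 0.103
grip_force: 60.0
```

Call:
{"fn": "apply_moves", "kwargs": {"dp": [[0, 0, 0], [0, 0, 0], [0, 0, 0]], "twist": [[0, 0, 0], [0, 0, 0], [0, 0, 0]], "fingers": [1, 1, 1]}}

```text
time: 22.85
position: [0.4392, -0.2861, 0.1476]
tool_rot: [-0.415, -2.948, 0.35]
ft_force: [-0.1, 0.5, -2.3]
grip_width: 0.108
grip_force: 60.0
```

Run:
```python
from h import *
s=ctrl.get_state();T=tool(s);print(s["position"],s["joint_positions"].round(2),s["grip_width"],s["ft_force"])
C=T@TR;F=focus(-30,.06);print(C[:3,3],C[:3,2],F[:3,3],F[:3,2])
S=cam("side");Tc=cam("top");k=C[:3,3];up=C[:3,2]
for n,K,o in(("side",S,(205,130)),("top",Tc,(330,140))):
  print(n,[((proj(K,p)-o)*4).round().tolist() for p in(k,k-.076*up,LENS)])
sd=get_image("side")[:,:,::-1];t=get_image("top")[:,:,::-1]
cv2.imwrite("pics/f1.png",np.hstack([cv2.resize(sd[130:230,205:305],(400,400),interpolation=cv2.INTER_CUBIC),cv2.resize(t[140:240,330:430],(400,400),interpolation=cv2.INTER_CUBIC)]))
```

```text
[ 0.43918606 -0.28613773  0.14756555] [-0.23  0.18  0.64  1.85  0.17  1.23  1.63] 0.10842613278897599 [-0.05294947  0.52081486 -2.32373322]
[ 0.53507692 -0.30714557  0.16726588] [0.48784025 0.0983877  0.86737059] [ 0.53887424 -0.30977745  0.16445517] [0.49013559 0.09882867 0.8660254 ]
side [[262.0, 247.0], [299.0, 308.0], [151.0, 83.0]]
top [[250.0, 349.0], [237.0, 425.0], [293.0, 106.0]]
```

Run:
```python
from h import *
D=focus(-30)@np.linalg.inv(TR);plan(D[:3,3],D[:3,:3],10)
# ring: bright blob against dark head/wall, side and top
for n,o,w in(("side",(205,120),(60,60)),("top",(385,140),(50,50))):
    K=cam(n);im=get_image(n)[o[1]:o[1]+w[1],o[0]:o[0]+w[0]];g=cv2.cvtColor(im,cv2.COLOR_RGB2GRAY)
    print(n,(proj(K,LENS)-o).round(1))
    print("\n".join(" ".join("%3d"%v for v in r[::2]) for r in g[::2]))
```

```text
10 dp [-0.0025, -0.0001, -0.0054] tw [0.0001, 0.0002, -0.0]
side [37.7 30.6]
112 110 111 112 111 106  94  76  83  73  90 106 105 109 112 112 111 112 112 111 111 112 111 113 112 111 111 112 112 112
112 112 111 111 108  82  93 104 106  71  49  63  58  84 110 112 113 112 111 112 113 111 112 114 111 113 112 112 112 113
112 110 111 111  90  88 110 111 104  70  28  33  31  42  94 112 112 113 112 112 113 113 112 112 112 112 113 112 113 112
112 111 111 100  81 107 111 111  83  36  31  27  23  23  67 108 112 112 112 112 112 113 112 112 112 113 112 113 112 120
112 112 108  81 100 112 112 112  85  35  21  19  18  27  77  98 108 111 112 113 112 112 113 113 111 112 113 112 128 171
111 110  86  86 111 111 110 112 109  66  19  19  37  55  66  48  94 111 113 112 112 113 113 112 111 112 113 111 116 140
111 100  74 102 111 112 113 111 110  96  57  56  70  60  29  24  66 109 112 111 113 113 112 112 112 112 112 111 105 118
108  76  95 111 112 114 114 107  95  98  82  64  40  23  18  19  38  83 110 112 112 112 112 113 112 112 113 110 105 117
 98  90 122 136 134 136 149 129 102  76  70  61  29  17  16  17
[... 4392 characters left out ...]

169 171 176 173 172 167 164 164 165 165 167 167 170 167 168 171 169 172 165 158 160 160 157 154 156
171 173 172 170 168 166 168 168 162 165 169 167 165 167 169 169 168 167 155 157 162 163 161 160 161
167 165 165 170 169 169 167 164 162 165 166 166 168 173 171 170 170 165 149 169 168 169 166 163 161
167 164 166 169 167 164 165 166 166 168 168 168 169 174 170 168 168 153 147 165 168 166 166 166 162
170 168 165 166 164 165 169 168 169 168 167 169 171 170 170 173 162 163 165 166 169 166 167 166 162
169 167 166 167 169 171 172 169 172 172 170 168 170 169 171 171 158 157 151 173 172 165 166 164 162
165 165 168 170 172 175 175 174 174 175 172 168 166 167 170 175 171 148 155 163 161 158 170 167 167
```

Run:
```python
from h import *
x=np.cross([0,1,0],LZ);x/=np.linalg.norm(x);y=np.cross(LZ,x);t=np.linspace(0,6.3,200)
K=cam("side");T=cam("top")
for L in(LENS,LENS+[0,0,.005],LENS-[0,0,.004]):
  for th in(0,.008,.014):
    r=[]
    for C,o in((K,(205,120)),(T,(385,140))):
      P=np.array([proj(C,L+th*LZ+.026*(np.cos(a)*x+np.sin(a)*y))-o for a in t]);r+=[P.min(0).round(1),P[P[:,0].argmin()].round(1),P.max(0).round(1),P[P[:,1].argmax()].round(1)]
    print(th,*r)
```

```text
0 [30.7 25.4] [30.7 34. ] [44.8 36. ] [33.2 36. ] [ 4.4 16.9] [ 4.4 25.9] [32.3 36.2] [19.3 36.2]
0.008 [29.4 23.5] [29.4 32.1] [43.6 34.1] [32.  34.1] [ 4.8 14. ] [ 4.8 23. ] [32.9 33.3] [19.8 33.3]
0.014 [28.5 22. ] [28.5 30.7] [42.7 32.6] [31.  32.6] [ 5.1 11.7] [ 5.1 20.7] [33.4 31. ] [20.2 31. ]
0 [30.6 23.9] [30.6 32.5] [44.7 34.4] [33.1 34.4] [ 5.1 16.2] [ 5.1 25.2] [33.1 35.6] [20.  35.6]
0.008 [29.4 22. ] [29.4 30.6] [43.5 32.5] [31.9 32.5] [ 5.5 13.2] [ 5.5 22.2] [33.7 32.6] [20.6 32.6]
0.014 [28.4 20.5] [28.4 29.2] [42.6 31.1] [31.  31.1] [ 5.8 11. ] [ 5.8 20. ] [34.2 30.4] [21.  30.4]
0 [30.7 26.6] [30.7 35.2] [44.8 37.2] [33.4 37.2] [ 3.9 17.5] [ 3.9 26.4] [31.6 36.7] [18.7 36.7]
0.008 [29.5 24.7] [29.5 33.3] [43.6 35.3] [32.  35.3] [ 4.3 14.6] [ 4.3 23.5] [32.2 33.8] [19.2 33.8]
0.014 [28.6 23.3] [28.6 31.9] [42.7 33.8] [31.1 33.8] [ 4.6 12.3] [ 4.6 21.3] [32.7 31.6] [19.6 31.6]
```

Call:
{"fn": "apply_moves", "kwargs": {"dp": [[-0.0025, 0, -0.0054], [-0.0025, 0, -0.0054], [-0.0025, 0, -0.0054], [-0.0025, 0, -0.0054], [-0.0025, 0, -0.0054], [-0.0025, 0, -0.0054], [-0.0025, 0, -0.0054], [-0.0025, 0, -0.0054], [-0.0025, 0, -0.0054], [-0.0025, 0, -0.0054]], "twist": [[0, 0, 0], [0, 0, 0], [0, 0, 0], [0, 0, 0], [0, 0, 0], [0, 0, 0], [0, 0, 0], [0, 0, 0], [0, 0, 0], [0, 0, 0]], "fingers": [1, 1, 1, 1, 1, 1, 1, 1, 1, 1]}}

```text
time: 24.05
position: [0.4726, -0.2826, 0.1975]
tool_rot: [-0.416, -2.947, 0.351]
ft_force: [-0.5, -0.2, -2.6]
grip_width: 0.112
grip_force: 60.0
```

Call:
{"fn": "apply_moves", "kwargs": {"dp": [[0, 0, 0], [0, 0, 0], [0, 0, 0], [0, 0, 0]], "twist": [[0, 0, 0], [0, 0, 0], [0, 0, 0], [0, 0, 0]], "fingers": [1, 1, 1, 1]}}

```text
time: 24.45
position: [0.472, -0.2826, 0.1968]
tool_rot: [-0.416, -2.947, 0.35]
ft_force: [-0.2, -0.2, -3.4]
grip_width: 0.107
grip_force: 60.0
```

```bash
sed -i 's/LENS=np.array(.*$/LENS=np.array([.6315,-.291,.3276])/' h.py
python3 - <<'E'
from h import *
s=ctrl.get_state();T=tool(s);C=T@TR;F=focus(-30);D=np.linalg.inv(F)@C
print("rim-focus err (focus frame)",D[:3,3].round(4),"tilt deg",np.degrees(np.arccos(D[2,2])),s["joint_positions"].round(2))
t=np.linspace(0,6.3,200)
for n in("side","top"):
    K=cam(n);m=proj(K,C[:3,3]).round().astype(int);o=m-[24,20];w=(48,56)
    im=get_image(n)[o[1]:o[1]+w[1],o[0]:o[0]+w[0]];g=cv2.cvtColor(im,cv2.COLOR_RGB2GRAY)
    print(n,(proj(K,C[:3,3])-o).round(1),"foot",(proj(K,(C@[0,0,-.076,1])[:3])-o).round(1))
    for h,r in((0,.0185),(-.018,.026),(-.036,.03)):
        P=np.array([proj(K,(C@[r*np.cos(a),r*np.sin(a),h,1])[:3])-o for a in t])
        print(h,"min",P.min(0).round(1),"max",P.max(0).round(1))
    print("\n".join("%2d: "%(2*i)+" ".join("%3d"%v for v in r[::2]) for i,r in enumerate(g[::2])))
E
```

```text
rim-focus err (focus frame) [-0.0006 -0.0002  0.0013] tilt deg 0.11947973253384896 [-0.23  0.2   0.63  1.72  0.15  1.34  1.64]
side [24.3 19.9] foot [34.3 35.7]
0 min [19.5 16.2] max [29.2 23.6]
-0.018 min [20.  18.5] max [33.5 29. ]
-0.036 min [21.4 21.5] max [36.9 33.6]
 0: 112 114 114 112 112 112 113 113 112 113 113 113 113 113 113 112 113 113 112 105  59  45  33  30
 2: 113 113 111 112 112 112 111 111 113 112 113 112 112 112 113 112 112 113 112 112  78  64  42  34
 4: 112 112 112 113 113 113 113 112 111 111 112 113 113 113 114 114 113 113 113 110  72  45  41  50
 6: 111 113 112 113 113 112 112 113 112 112 112 113 113 112 113 113 113 112 113 112  68  38  38  46
 8: 113 112 113 112 112 111 112 111 113 113 113 112 113 112 114 113 112 113 114 110  73  37  38  39
10: 111 111 111 113 111 112 112 112 113 113 112 113 113 113 113 113 114 112 112 112  95  43  39  37
12: 113 112 112 113 111 112 112 113 113 114 113 113 114 113 113 113 111 113 113 113  98  42  38  36
14: 112 111 112 112 112 112 113 112 112 113 113 113 113 113 113 112 113 113 112 112  97  31  26  25
16: 112 112 112 113 112 111
[... 4217 characters left out ...]

42:  85  88  87  87  89  88  90  89  88  87  86  86  86  84  82  80  84  85  86  62  36  36  45 131
44:  86  87  88  88  89  89  90  89  87  88  86  85  84  82  80  78  82  83  85  55  36  37  46 140
46:  87  87  88  89  89  90  88  89  87  88  86  85  84  82  80  76  78  82  75  42  36  36  40  70
48:  86  88  88  89  88  90  89  89  88  87  85  85  83  81  78  76  75  78  64  37  34  36  38  49
50:  87  88  90  90  89  89  89  88  87  87  86  83  82  80  77  73  72  76  54  35  34  37  44  51
52:  88  88  90  90  90  90  88  86  89  86  84  83  82  79  77  73  69  71  45  31  35  36  46  50
54:  88  89  90  89  89  89  88  89  86  86  85  83  82  78  75  72  67  64  38  36  36  36  50  50
```

```bash
python3 -c "
from bench import ctrl
print(ctrl.close_job())"
```

```text
the job is handed in; nothing more can be done
None
```

The job is handed in. The crucible and liner are seated in the carrier, and the set is held by the handle under the inspection camera. From the arm's readings, the liner's rim is within about 2 mm of focus and 0.1° of square. The side camera agrees to within a few millimetres; the arm hid the set from the top camera.

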